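# Push a tight bushing out of a drilled block on the ejector pin

### The job

The brass bushing is stuck in the recess of the loose wooden block. Set the block level over the upright pin of the steel stand, the pin in the access hole under the bushing, and press it gently fully home on the stand's base (never more than about 50 N on the stand) so that the pin pokes the bushing up; then take the bushing out and stand it upright on the floor of the aluminium tray. Leave the empty block seated flat on the stand and do not disturb the hammer, the screwdriver or the bench dog.

Things in the scene. Friction and masses are not known exactly. Their poses are not given: they have to be found in the camera images.
- block: Loose wooden block, 100 (its x) by 50 (its y) by 44 mm high, 0.1 to 0.25 kg; origin at the centre of its underside, z up. On its vertical centre line: from the top a round recess 30 mm wide and 16 mm deep holding the bushing, and below it a round access hole 14 mm wide through the remaining 28 mm, its lower mouth chamfered 1 mm.
- recess (a point): Centre of the recess floor in the block, 28 mm above its underside. Two sprung rubber pads in the recess wall, 2 to 9 mm above this floor, grip the bushing: pushing it up takes about 6 to 15 N; once its foot is over 9 mm above this floor it is loose.
- bushing: Plain brass bushing, a cylinder 28 mm in diameter and 14 mm high with a dark 8 mm bore, too narrow for the pin, about 60 g; origin at the centre of its underside, z along its axis. Starts upright in the recess, its top 2 mm below the block's top.
- stand: Ejector stand, screwed down: a dark steel base plate 140 (its x) by 90 (its y) by 20 mm high; origin at the centre of its underside on the bench. A steel pin 12 mm in diameter rises 41 mm above the plate, its tip bevelled 2 mm to 8 mm across.
- slot (a point): Middle of the slot on the plate's top, 20 mm above the bench. The pin is clamped firm in the slot on the stand's x axis (y = 0), anywhere from 18 mm before to 18 mm beyond this point: not in any pose given, to be found by feel or by eye. With the block seated on the plate the pin's top is 13 mm above the recess floor, so the bushing stands loose, upright, 11 mm proud of the block.
- tray: Square open aluminium tray, fixed, 120 by 120 mm, walls 22 mm high and 4 mm thick, floor 4 mm thick; origin at the centre of its underside on the bench.
- hammer: Bystander: loose hammer, 260 mm long, lying beyond the stand. Leave alone.
- screwdriver: Bystander: loose screwdriver, 190 mm long, lying near the robot to its left. Leave alone.
- dog: Bystander: loose aluminium bench dog, 45 mm tall with a 28 mm wide head, standing to the left beyond the stand. Leave alone.
Not all that is in view belongs to the job. What is meant by the block is not red, and is the smaller of those in its own colour.

How it is judged:
By the outcome, as a careful person would: the job done as asked, in the order asked, and still so for the second after the job is handed in, with the robot touching nothing.
It also fails if it takes over 72 s, if anything falls off the work surface, if the arm or the gripper's body presses on something with over 40 N, if the wrist force passes 120 N, or if a joint passes its speed limit or range.

### The arm

A 7-joint arm with a two-finger parallel gripper is mounted at the origin on the work surface. World frame = base frame: x ahead of the robot, y to its left, z up, the work surface at z = 0. Lengths are in m, angles in rad, forces in N, time in s.
With the tool pointing down it reaches from about 0.425 to 0.875 m from the base axis. Payload 9.9 kg.
Tool frame: the origin (TCP) lies between the finger pads; the fingertips stand 11 mm ahead of it and the grasp point (between the pads) lies 8 mm behind it; x points along the fingers, y is the direction in which the jaws open and shut, and the axes are right-handed (so a half turn about x gives the same grasp; the last joint's range is limited). The gripper opens to 85 mm and grips with 20 to 120 N. Pads are 22 mm wide; open, the fingers measure 114 mm over their backs; the gripper's body (76 mm by 85 mm) begins 54 mm behind the grasp point. The pads swing forward as they close: fully open they stand 13 mm farther back than shut.
Start: joints at [-1.361, 0.576, 0.025, 1.437, -0.015, 1.129, -0.057], TCP at [0.195, 0.646, 0.242] pointing down, gripper open.
Joint ranges: [-2.76, 2.76], [-0.34, 2.15], [-1.52, 1.57], [0.19, 2.46], [-1.09, 4.23], [0.17, 1.99], [-2.82, 2.82]. Speed limits (rad/s): [2.22, 2.22, 3.01, 3.01, 3.14, 3.14, 3.14].

### API

Orientations are given as a unit quaternion [x, y, z, w].
In Python, from bench import * gives the robot as it stands.
- The arm moves only by the tool drive_tool, never from a script. Its argument "rows" is a list of rows, each a list of 3 entries, a list of its own where there are three numbers: the turn, a rotation vector about the tool's x, y, z in degrees, then the shift along the tool's x, y, z in cm, then the finger opening in cm, from 0 to 8.54. A call has 1 to 12 rows; each row shifts and turns the commanded pose from where the row before left it, along the tool's axes as they then stand; what a row does not reach is not made up. A row lasts 1/8 s, in which the tool goes at most 62.5 mm and 10.7 degrees, less where a joint would pass 70% of its speed; a pose out of reach is approached as far as the arm can. A call with a gripper value outside its range is refused whole. The fingers move at their own pace and stop on an object; "newtons" is the grip in N (left out, the last holds). Time passes only in rows, so rows that do not move let the fingers close. It gives the time, the measured TCP pose, the force and the opening at its end, in the units of the state.
- get_obs(): the state, without advancing time (a new reading comes with each control period).
- grab_frame(name): name is "scene" or "top" or "wrist"; returns the picture (480x640x3 uint8, blue, green, red); there is no depth.
- camera_info(name): a dict with "camera_matrix" (3x3 intrinsics, pixels), "distortion" ([k1, k2, p1, p2, k3] as OpenCV has them; the pictures are not rectified), "R" (3x3) and "t" (3): a world point X has camera coordinates R X + t. Camera axes: x right, y down, z forward; pixel columns grow to the right and rows downward; lengths in m; the calibration is good to about 2 mm. A picture is of the moment at which its call begins: read the wrist's pose just before it. camera_info takes no time and is no camera call; for the wrist camera it gives the pose at the moment of the call.
- finish_job(): hands the job in, once; it reports no verdict.
The state is a dict: "clock": time; "joint_pos": joint angles; "joint_vel": joint speeds; "effort": joint torques, N m; "tool_pos": TCP position; "tool_rot": TCP orientation; "ft_force": force on the tool from outside, world axes, zero at the start; "moment": the same for the moment, N m; "finger_gap": finger opening in m.
Only numpy, scipy, OpenCV 4.12 (cv2) and the standard library are available. Lean on these libraries where they do the work, as an engineer would, in place of code of your own. Each camera call takes 0.05 s, during which the arm holds its last target. There are 200 camera calls.

## Working session

There is one attempt and no reset: what is moved stays moved. The work goes in short steps, Python scripts to look and compute and a tool call to move; the robot and the scene stay as the last step left them, time stands still between calls to the robot, and variables do not carry over. Pictures are saved under pics/ and viewed, about 8 in all and at most 12, crops included, and the job is handed in when it is done.

Besides the shell and the picture viewer there is one more tool, called in YAML: its name, and indented under it one key for each argument. drive_tool: Moves the arm, as the interface text tells. Its arguments: {"type":"object","properties":{"rows":{"type":"array"},"newtons":{"type":"number"}},"required":["rows"]}

```bash
ls; mkdir -p pics; python3 - <<'E'
from bench import *
import cv2,numpy as np
o=get_obs(); print({k:np.round(v,3).tolist() for k,v in o.items()})
for n in("scene","top","wrist"):
    c=camera_info(n); print(n,np.round(c["camera_matrix"],1).tolist(),np.round(c["distortion"],3),np.round(c["R"],3).tolist(),np.round(c["t"],3))
cv2.imwrite("pics/top1.png",grab_frame("top"));cv2.imwrite("pics/scene1.png",grab_frame("scene"))
E
```

```text
pics
{'clock': 0.0, 'joint_pos': [-1.361, 0.577, 0.025, 1.438, -0.015, 1.129, -0.057], 'joint_vel': [-0.0, 0.001, -0.001, 0.002, -0.002, 0.0, -0.0], 'effort': [-0.0, -76.575, 2.25, -28.595, 0.015, 0.013, -0.0], 'tool_pos': [0.195, 0.646, 0.241], 'tool_rot': [0.103, 0.7, -0.104, 0.699], 'ft_force': [0.314, -0.203, -0.766], 'moment': [-0.001, -0.04, -0.051], 'finger_gap': 0.085}
scene [[571.7, 0.0, 308.2], [0.0, 571.7, 235.3], [0.0, 0.0, 1.0]] [-0.063  0.     0.     0.     0.   ] [[0.46, 0.888, -0.004], [0.731, -0.382, -0.565], [-0.503, 0.257, -0.825]] [-0.273 -0.369  1.464]
top [[525.1, 0.0, 321.5], [0.0, 525.1, 229.6], [0.0, 0.0, 1.0]] [-0.03  0.    0.    0.    0.  ] [[0.01, -1.0, 0.006], [-0.981, -0.011, -0.192], [0.192, -0.004, -0.981]] [0.028 0.58  0.923]
wrist [[401.1, 0.0, 323.0], [0.0, 401.1, 239.7], [0.0, 0.0, 1.0]] [-0.043  0.     0.     0.     0.   ] [[0.29, 0.957, -0.001], [0.914, -0.276, 0.298], [0.285, -0.087, -0.955]] [-0.677 -0.038  0.378]
```

View pics/top1.png

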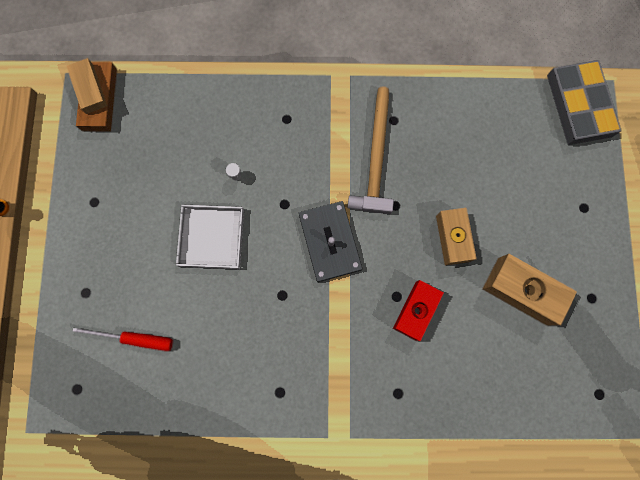

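View pics/scene1.png

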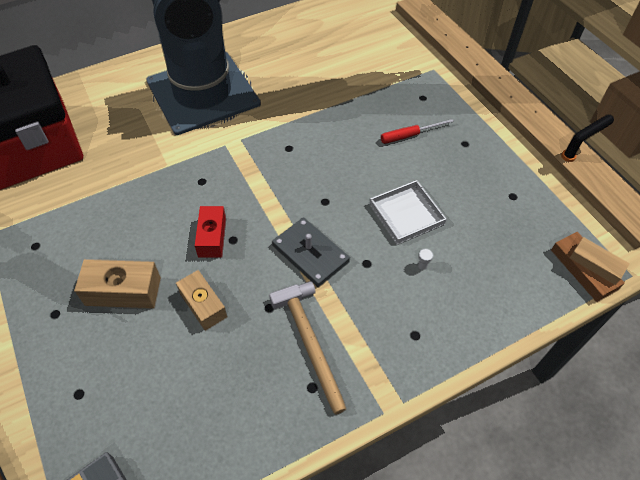

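The top picture shows three blocks: small wood with brass centre at (458,236), large wood at (531,290), red at (420,310). The small wooden one fits, since it is not red, is the smaller of the wooden pair and holds the brass. The stand is at (332,241), the tray at (211,237), the hammer at (375,140–205), the dog at (233,170) and the screwdriver at (125,338). I'll confirm the block in an enlarged crop.

```bash
cat > h.py <<'E'
from bench import *
import cv2,numpy as np
from scipy.spatial.transform import Rotation as Rn
def ray(c,px,z):
    n=cv2.undistortPoints(np.array(px,float).reshape(-1,1,2),np.array(c["camera_matrix"]),np.array(c["distortion"])).reshape(-1,2)
    R=np.array(c["R"]);t=np.array(c["t"]);C=-R.T@t
    d=np.c_[n,np.ones(len(n))]@R
    return C+d*((z-C[2])/d[:,2])[:,None]
def proj(c,X):
    R=np.array(c["R"])
    return cv2.projectPoints(np.array(X,float).reshape(-1,1,3),cv2.Rodrigues(R)[0],np.array(c["t"]),np.array(c["camera_matrix"]),np.array(c["distortion"]))[0].reshape(-1,2)
E
python3 - <<'E'
from h import *
im=cv2.imread("pics/top1.png")
cv2.imwrite("pics/crop1.png",cv2.resize(im[190:290,290:490],None,fx=4,fy=4,interpolation=cv2.INTER_CUBIC))
E
```

```text
(no output)
```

View pics/crop1.png

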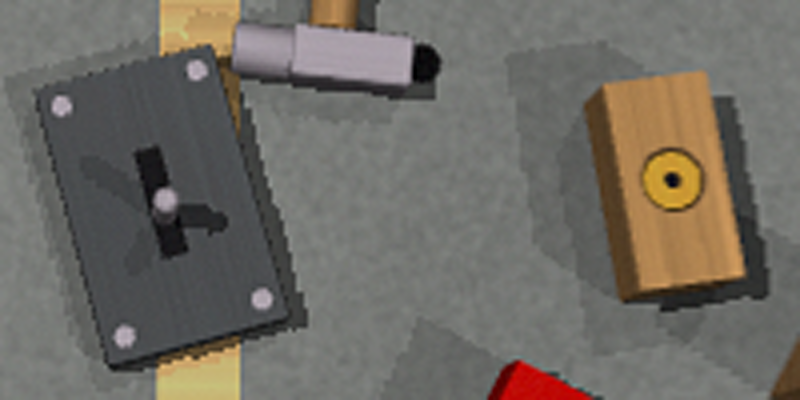

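The crop confirms the small wooden block: top corners at crop (603,87), (706,71), (745,277), (637,294), with the brass bushing and dark bore at (672,180). The stand's corners are at (37,93), (212,45), (288,318), (110,362). The pin tip is near (165,195).

```bash
python3 - <<'E'
from h import *
c=camera_info("top")
f=lambda L:np.array(L,float)/4+[290,190]-[0.375,0.375]
def rep(n,P):
    e=[np.linalg.norm(P[i]-P[(i+1)%4]) for i in range(4)]
    d1=P[1]-P[2];d0=P[0]-P[3];d=d0+d1
    print(n,"ctr",P.mean(0).round(4),"sides",np.round(e,4),"yaw long",np.degrees(np.arctan2(d[1],d[0])).round(1),
     [np.degrees(np.arctan2(v[1],v[0])).round(1) for v in(d0,d1)])
rep("block",ray(c,f([(603,87),(706,71),(745,277),(637,294)]),.044))
print("bush",ray(c,f([(672,180)]),.042).round(4))
P=ray(c,f([(37,93),(212,45),(288,318),(110,364)]),.020);rep("stand",P)
S=ray(c,f([(61,105),(197,70),(262,299),(124,336)]),.021);rep("screws",S)
print("pin",ray(c,f([(165,193),(165,198)]),.061).round(4))
m=P.mean(0);
print("cam C",(-np.array(c["R"]).T@c["t"]).round(3))
# tray rim: bright thresholding
im=cv2.imread("pics/top1.png")
print("tray rim",ray(c,[(180,205),(245,207),(241,270),(177,266)],.022).round(4).tolist())
cs=camera_info("scene")
print("scene pin tip px",proj(cs,np.r_[ray(c,f([(165,195)]),.061)[0]]).round(1),"block c",proj(cs,[ray(c,f([(672,180)]),.042)[0]]).round(1))
sc=cv2.imread("pics/scene1.png")
a=cv2.resize(sc[200:300,255:365],None,fx=4,fy=4,interpolation=cv2.INTER_CUBIC)
b=cv2.resize(im[190:285,165:260],None,fx=4.2,fy=4.2,interpolation=cv2.INTER_CUBIC)[:399]
b=cv2.resize(im[190:290,165:255],None,fx=4,fy=4,interpolation=cv2.INTER_CUBIC)
cv2.imwrite("pics/crop2.png",np.hstack([a,b]))
E
```

```text
block ctr [ 0.5744 -0.2236  0.044 ] sides [0.0504 0.1001 0.0519 0.1   ] yaw long 7.7 [np.float64(7.3), np.float64(8.1)]
bush [[ 0.5754 -0.2238  0.042 ]]
stand ctr [0.5653 0.0175 0.02  ] sides [0.0887 0.1386 0.0876 0.1366] yaw long 15.5 [np.float64(15.8), np.float64(15.3)]
screws ctr [0.5661 0.0179 0.021 ] sides [0.0684 0.1162 0.0682 0.1165] yaw long 15.8 [np.float64(15.8), np.float64(15.7)]
pin [[0.5629 0.0168 0.061 ]
 [0.5606 0.0168 0.061 ]]
cam C [0.391 0.038 1.017]
tray rim [[0.6316, 0.3104, 0.022], [0.629, 0.1835, 0.022], [0.5059, 0.1864, 0.022], [0.5121, 0.3087, 0.022]]
scene pin tip px [[308.2 236. ]] block c [[199.  295.2]]
```

View pics/crop2.png

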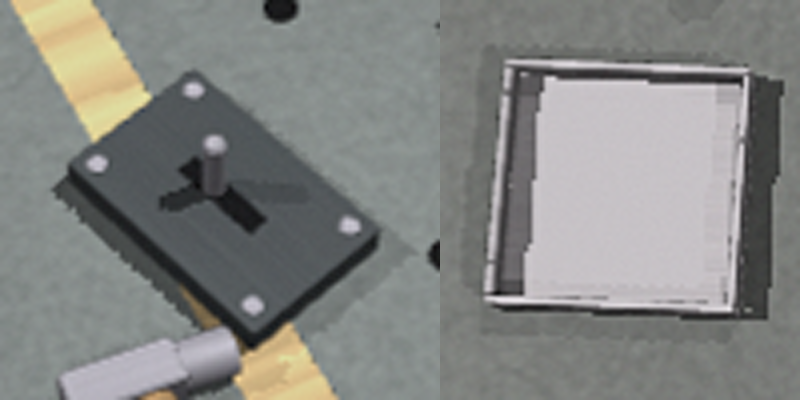

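The scene view agrees on the pin tip (308,236). Tray rim corners fit a 120 mm square. Next I work out the approach.

```bash
cat >> h.py <<'E'
def info(target=None,yaw=None):
    """print the state and the tool-axis turn/shift to reach target (TCP) with tool y along world yaw (deg, mod 180), tool x down"""
    o=get_obs();R=Rn.from_quat(o["tool_rot"]).as_matrix();p=np.array(o["tool_pos"])
    print("t",round(float(o["clock"]),2),"p",p.round(4),"F",np.round(o["ft_force"],1),"gap",round(float(o["finger_gap"]),4),"yaw_y",np.degrees(np.arctan2(R[1,1],R[0,1])).round(2),"toolx",R[:,0].round(4),"j7",round(float(o["joint_pos"][6]),2))
    if yaw is not None:
        best=None
        for a in(yaw,yaw+180):
            y=np.array([np.cos(np.radians(a)),np.sin(np.radians(a)),0]);x=np.array([0,0,-1.])
            T=np.c_[x,y,np.cross(x,y)];v=np.degrees(Rn.from_matrix(R.T@T).as_rotvec())
            if best is None or np.linalg.norm(v)<np.linalg.norm(best[0]):best=(v,T)
        print("turn deg",best[0].round(2));R=best[1]
    if target is not None:print("shift cm after turn",(R.T@(np.array(target)-p)*100).round(2))
E
python3 - <<'E'
from h import *
c=camera_info("top")
P=ray(c,[(181.2,205),(242.5,207.7),(238.7,268),(176.5,266)],.022)
print("tray",P.mean(0).round(4),[np.linalg.norm(P[i]-P[i-1]).round(4) for i in range(4)])
info((.47,.35,.241),97.7); info((.555,-.2236,.17),97.7); info((.47,.35,.241))
E
```

```text
tray [0.5702 0.2492 0.022 ] [np.float64(0.1196), np.float64(0.1199), np.float64(0.1179), np.float64(0.1188)]
t 0.1 p [0.1954 0.6457 0.2415] F [-0.6  0.2  0.6] gap 0.0857 yaw_y 73.17 toolx [-4.0e-04 -1.5e-03 -1.0e+00] j7 -0.06
turn deg [-2.453e+01 -1.000e-02  9.000e-02]
shift cm after turn [  0.05 -32.98  23.25]
t 0.1 p [0.1954 0.6457 0.2415] F [-0.6  0.2  0.6] gap 0.0857 yaw_y 73.17 toolx [-4.0e-04 -1.5e-03 -1.0e+00] j7 -0.06
turn deg [-2.453e+01 -1.000e-02  9.000e-02]
shift cm after turn [  7.15 -90.96  23.99]
t 0.1 p [0.1954 0.6457 0.2415] F [-0.6  0.2  0.6] gap 0.0857 yaw_y 73.17 toolx [-4.0e-04 -1.5e-03 -1.0e+00] j7 -0.06
shift cm after turn [  0.09 -20.35  34.85]
```

drive_tool:
  rows:
    - [[-8.2, 0, 0], [0, 0, 0], 8.5]
    - [[-8.2, 0, 0], [0, 0, 0], 8.5]
    - [[-8.2, 0, 0], [0, 0, 0], 8.5]
    - [[0, 0, 0], [0, -3.3, 2.6], 8.5]
    - [[0, 0, 0], [0, -3.3, 2.6], 8.5]
    - [[0, 0, 0], [0, -3.3, 2.6], 8.5]
    - [[0, 0, 0], [0, -3.3, 2.6], 8.5]
    - [[0, 0, 0], [0, -3.3, 2.6], 8.5]
    - [[0, 0, 0], [0, -3.3, 2.6], 8.5]
    - [[0, 0, 0], [0, -3.3, 2.6], 8.5]
    - [[0, 0, 0], [0, -3.3, 2.6], 8.5]
    - [[0, 0, 0], [0, -3.3, 2.6], 8.5]

```text
clock: 1.6
tool_pos: [0.4682, 0.3822, 0.242]
tool_rot: [-0.048, 0.706, 0.048, 0.705]
ft_force: [0.1, 0.1, 0.4]
finger_gap: 0.085
```

```bash
python3 -c "
from h import *
info((.56,-.2236,.17),97.7)"
```

```text
t 1.6 p [0.4682 0.3822 0.242 ] F [0.1 0.1 0.4] gap 0.085 yaw_y 97.77 toolx [-4.e-04 -5.e-04 -1.e+00] j7 0.91
turn deg [ 0.07 -0.03  0.02]
shift cm after turn [  7.2  -61.27   0.98]
```

drive_tool:
  rows:
    - [[0, 0, 0], [0.3, -5.1, 0.1], 8.5]
    - [[0, 0, 0], [0.3, -5.1, 0.1], 8.5]
    - [[0, 0, 0], [0.3, -5.1, 0.1], 8.5]
    - [[0, 0, 0], [0.3, -5.1, 0.1], 8.5]
    - [[0, 0, 0], [0.3, -5.1, 0.1], 8.5]
    - [[0, 0, 0], [0.3, -5.1, 0.1], 8.5]
    - [[0, 0, 0], [0.3, -5.1, 0.1], 8.5]
    - [[0, 0, 0], [0.3, -5.1, 0.1], 8.5]
    - [[0, 0, 0], [0.3, -5.1, 0.1], 8.5]
    - [[0, 0, 0], [0.3, -5.1, 0.1], 8.5]
    - [[0, 0, 0], [0.3, -5.1, 0], 8.5]
    - [[0, 0, 0], [0, 0, 0], 8.5]

```text
clock: 3.1
tool_pos: [0.5523, -0.1762, 0.2086]
tool_rot: [-0.046, 0.706, 0.045, 0.705]
ft_force: [-0.9, 0.7, -0.6]
finger_gap: 0.0852
```

```bash
python3 -c "
from h import *
info((.5748,-.2236,.15),97.7)
cv2.imwrite('pics/w1.png',grab_frame('wrist'))
np.savez('w1.npz',**{k:np.array(v) for k,v in camera_info('wrist').items()})"
```

```text
t 3.1 p [ 0.5523 -0.1762  0.2086] F [-0.9  0.7 -0.6] gap 0.0852 yaw_y 97.37 toolx [-0.0012 -0.0022 -1.    ] j7 1.95
turn deg [-0.33 -0.09  0.11]
shift cm after turn [ 5.86 -5.    1.59]
```

View pics/w1.png

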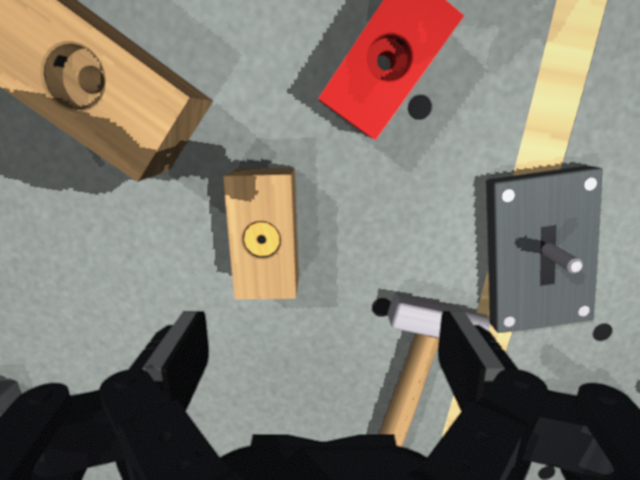

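The wrist view shows the target block at (262,240) with the bushing in it. The stand is at right with its pin tip at (575,266). The red block (390,60) and the big block (80,75) are clear of the grasp.

```bash
python3 - <<'E'
from h import *
c=dict(np.load('w1.npz'))
P=ray(c,[(225,175),(294,168),(297,298),(235,299)],.044)
print("block",P.mean(0).round(4),[np.linalg.norm(P[i]-P[i-1]).round(4) for i in range(4)])
for a,b in((0,3),(1,2)):
    d=P[a]-P[b];print(np.degrees(np.arctan2(d[1],d[0])).round(1)%180)
im=cv2.imread('pics/w1.png');h=cv2.cvtColor(im,cv2.COLOR_BGR2HSV)
m=cv2.inRange(h,(22,120,90),(32,255,255));m[:215]=0;m[265:]=0;m[:,:235]=0;m[:,290:]=0
cn=max(cv2.findContours(m,0,2)[0],key=cv2.contourArea);e=cv2.minEnclosingCircle(cn);print("brass px",e,"world",ray(c,[e[0]],.042).round(4))
S=ray(c,[(508,196),(590,184),(584,311),(509,322)],.021);print("screws",S.mean(0).round(4),[np.linalg.norm(S[i]-S[i-1]).round(4) for i in range(4)])
for a,b in((0,3),(1,2)):
    d=S[a]-S[b];print(np.degrees(np.arctan2(d[1],d[0])).round(1)%180)
print("pin",ray(c,[(575,266)],.061).round(4))
ct=camera_info("top")
x=np.r_[ray(c,[e[0]],.042)[0]];print(proj(ct,x))
E
```

```text
block [ 0.5736 -0.2148  0.044 ] [np.float64(0.1001), np.float64(0.0511), np.float64(0.1041), np.float64(0.0502)]
8.0
7.599999999999994
brass px ((261.0479431152344, 238.7739715576172), 16.502445220947266) world [[ 0.575  -0.2163  0.042 ]]
screws [0.5656 0.0246 0.021 ] [np.float64(0.1157), np.float64(0.0676), np.float64(0.1157), np.float64(0.0682)]
16.0
16.30000000000001
pin [[0.5592 0.0218 0.061 ]]
[[453.68384615 234.79098131]]
```

drive_tool:
  rows:
    - [[-0.3, 0, 0], [2, -2.3, 0.3], 8.5]
    - [[0, 0, 0], [2, -2.4, 0.3], 8.5]
    - [[0, 0, 0], [0, 0, 0], 8.5]
    - [[0, 0, 0], [0, 0, 0], 8.5]
    - [[0, 0, 0], [0, 0, 0], 8.5]

```text
clock: 3.78
tool_pos: [0.566, -0.2154, 0.1701]
tool_rot: [-0.05, 0.705, 0.05, 0.706]
ft_force: [-0.4, -0.2, 0.5]
finger_gap: 0.0851
```

```bash
python3 -c "
from h import *
info()
c0=camera_info('wrist')
cv2.imwrite('pics/w2.png',grab_frame('wrist'))
c1=camera_info('wrist');print(np.array(c1['t'])-c0['t'])
np.savez('w2.npz',**{k:np.array(v) for k,v in c0.items()});info((.575,-.22,.1),97.7)"
```

```text
t 3.77 p [ 0.566  -0.2154  0.1701] F [-0.4 -0.2  0.5] gap 0.0851 yaw_y 98.17 toolx [ 1.e-03  3.e-04 -1.e+00] j7 2.02
[ 1.56751191e-04  2.32775548e-05 -5.61375994e-05]
t 3.83 p [ 0.566  -0.2156  0.17  ] F [-0.5 -0.2 -0.1] gap 0.0851 yaw_y 98.16 toolx [ 1.e-03  2.e-04 -1.e+00] j7 2.02
turn deg [ 0.46  0.06 -0.  ]
shift cm after turn [ 7.   -0.56  0.83]
```

View pics/w2.png

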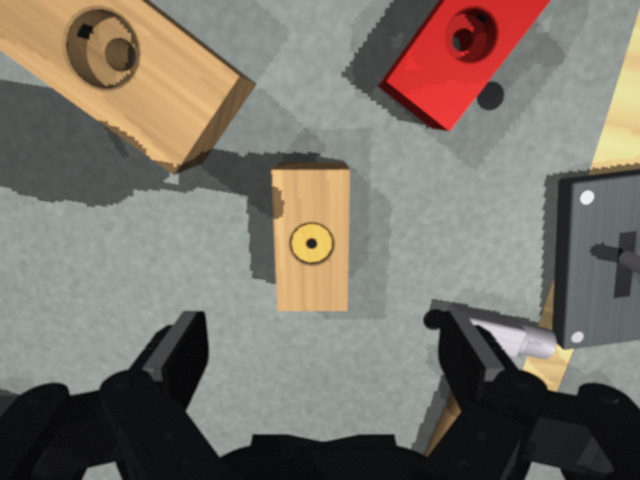

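The block is at (312,243), between and ahead of the fingers. Its top corners are (272,169), (349,168), (348,311), (278,311).

```bash
python3 - <<'E'
from h import *
c=dict(np.load('w2.npz'))
P=ray(c,[(272,169.5),(349.5,168.5),(348,311),(278,311)],.044)
print("block",P.mean(0).round(4),[np.linalg.norm(P[i]-P[i-1]).round(4) for i in range(4)])
for a,b in((0,3),(1,2)):
    d=P[a]-P[b];print(np.degrees(np.arctan2(d[1],d[0])).round(1)%180)
b=ray(c,[(312,243.2)],.042);print("bush",b.round(4))
S=ray(c,[(587,197.5),(577,337.5)],.021);d=S[0]-S[1];print("screws",S.round(4),np.linalg.norm(d).round(4),np.degrees(np.arctan2(d[1],d[0])).round(1)%180)
R=Rn.from_quat(get_obs()["tool_rot"]).as_matrix()
print("cam in tool",(R.T@(-c["R"].T@c["t"]-get_obs()["tool_pos"])).round(4), (c["R"]@R).round(3).tolist())
E
```

```text
block [ 0.5746 -0.2193  0.044 ] [np.float64(0.0998), np.float64(0.0492), np.float64(0.1004), np.float64(0.0497)]
8.400000000000006
8.699999999999989
bush [[ 0.5748 -0.2193  0.042 ]]
screws [[ 0.5193 -0.0277  0.021 ]
 [ 0.6307  0.0036  0.021 ]] 0.1156 15.699999999999989
cam in tool [-0.1301  0.0024 -0.0751] [[-0.001, 1.0, -0.0], [-0.298, -0.0, 0.954], [0.954, 0.001, 0.298]]
```

drive_tool:
  rows:
    - [[0, 0, 0], [3, -0.4, 0.4], 8.5]
    - [[0, 0, 0], [3, -0.3, 0.4], 8.5]
    - [[0, 0, 0], [3, 0, 0], 8.5]
    - [[0, 0, 0], [3, 0, 0], 8.5]
    - [[0, 0, 0], [2, 0, 0], 8.5]
    - [[0, 0, 0], [1, 0, 0], 8.5]
    - [[0, 0, 0], [0, 0, 0], 8.5]
    - [[0, 0, 0], [0, 0, 0], 8.5]

```text
clock: 4.82
tool_pos: [0.5751, -0.2227, 0.0203]
tool_rot: [-0.05, 0.705, 0.05, 0.706]
ft_force: [-0.6, 0.0, 0.4]
finger_gap: 0.0846
```

```bash
python3 -c "
from h import *
info((.5748,-.2217,.02),98.1)"
```

```text
t 4.83 p [ 0.5751 -0.2227  0.0203] F [-0.6  0.   0.4] gap 0.0846 yaw_y 98.07 toolx [ 1.4e-03 -5.0e-04 -1.0e+00] j7 2.03
turn deg [-0.03  0.07  0.04]
shift cm after turn [ 0.03  0.11 -0.01]
```

drive_tool:
  rows:
    - [[0, 0, 0], [0, 0, 0], 4.0]
    - [[0, 0, 0], [0, 0, 0], 4.0]
    - [[0, 0, 0], [0, 0, 0], 4.0]
    - [[0, 0, 0], [0, 0, 0], 4.0]
    - [[0, 0, 0], [0, 0, 0], 4.0]
    - [[0, 0, 0], [0, 0, 0], 4.0]
    - [[0, 0, 0], [0, 0, 0], 4.0]
    - [[0, 0, 0], [0, 0, 0], 4.0]
  newtons: 70

```text
clock: 5.82
tool_pos: [0.5749, -0.2228, 0.0201]
tool_rot: [-0.05, 0.705, 0.05, 0.706]
ft_force: [-1.5, 0.1, 6.5]
finger_gap: 0.049
```

drive_tool:
  rows:
    - [[0, 0, 0], [-0.5, 0, 0], 4.0]
    - [[0, 0, 0], [-2, 0, 0], 4.0]
    - [[0, 0, 0], [-3, 0, 0], 4.0]
    - [[0, 0, 0], [-3, 0, 0], 4.0]
    - [[0, 0, 0], [-3, 0, 0], 4.0]
    - [[0, 0, 0], [0, 0, 0], 4.0]
    - [[0, 0, 0], [0, 0, 0], 4.0]

```text
clock: 6.7
tool_pos: [0.5739, -0.2223, 0.1335]
tool_rot: [-0.05, 0.706, 0.05, 0.705]
ft_force: [-0.0, 0.1, -3.2]
finger_gap: 0.0495
```

```bash
python3 -c "
from h import *
info((.5618-.05,.0168,.150),105.7)
cv2.imwrite('pics/w3.png',grab_frame('wrist'))
np.savez('w3.npz',**{k:np.array(v) for k,v in camera_info('wrist').items()})"
```

```text
t 6.7 p [ 0.5739 -0.2223  0.1335] F [-0.   0.1 -3.2] gap 0.0495 yaw_y 98.07 toolx [-1.2e-03  4.0e-04 -1.0e+00] j7 2.03
turn deg [-7.63 -0.06 -0.04]
shift cm after turn [-1.65 24.7   0.49]
```

View pics/w3.png

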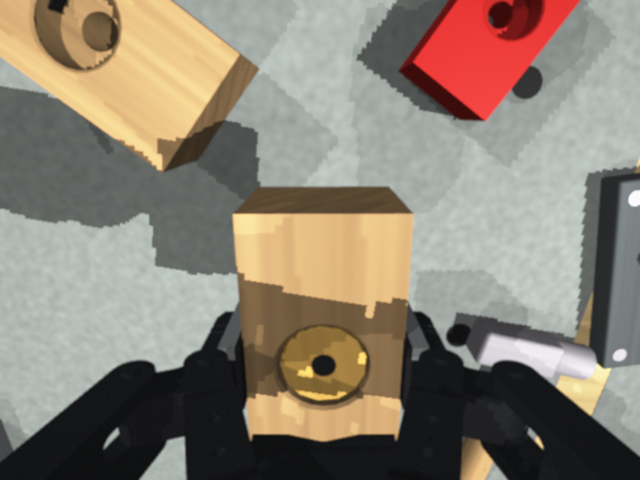

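Block is held level: its far top edge is at (234–412, 213) and the bore at (324,365). The force shows about 0.3 kg.

```bash
python3 - <<'E'
from h import *
c=dict(np.load('w3.npz'));o=get_obs();R=Rn.from_quat(o["tool_rot"]).as_matrix();p=o["tool_pos"]
for n,px,h in(("bore",(324,365),.022),("ring",(323.5,364),.022),("e1",(233.5,213),.024),("e2",(412,213),.024),("n1",(248,438),.024),("n2",(401,438),.024)):
    print(n,((ray(c,[px],p[2]+h)[0]-p)@R*1000).round(1))
# predicted from w2 picture (same camera): block centre in tool frame when TCP was at grasp
b=np.array([.5748,-.2193,.042]);g=np.array([.5750,-.2228,.042]);print("w2 based",((b-g)@R*1000).round(1))
b=np.array([.575,-.2237,.042]);print("top based",((b-g)@R*1000).round(1))
print("far edge 50mm from bore? ")
E
```

```text
bore [-22.    2.6  -0.2]
ring [-22.    2.4  -0.6]
e1 [-23.9 -22.1 -49.7]
e2 [-23.9  26.5 -49.6]
n1 [-24.1 -22.7  26.9]
n2 [-24.   28.2  27. ]
w2 based [0.  3.5 0.3]
top based [-0.  -0.9 -0.1]
far edge 50mm from bore?
```

drive_tool:
  rows:
    - [[-3.8, 0, 0], [-1.8, 0, 0], 4.0]
    - [[-3.8, 0, 0], [-1.8, 0, 0], 4.0]
    - [[0, 0, 0], [0, 3, 1.9], 4.0]
    - [[0, 0, 0], [0, 3, 1.9], 4.0]
    - [[0, 0, 0], [0, 3, 1.9], 4.0]
    - [[0, 0, 0], [0, 3, 1.9], 4.0]
    - [[0, 0, 0], [0, 3, 1.9], 4.0]
    - [[0, 0, 0], [0, 3.2, 1.9], 4.0]
    - [[0, 0, 0], [0, 3.2, 1.9], 4.0]
    - [[0, 0, 0], [0, 0, 0], 4.0]
    - [[0, 0, 0], [0, 0, 0], 4.0]
    - [[0, 0, 0], [0, 0, 0], 4.0]

```text
clock: 8.25
tool_pos: [0.6443, 0.0179, 0.1697]
tool_rot: [-0.096, 0.701, 0.096, 0.7]
ft_force: [-1.3, 0.8, -1.7]
finger_gap: 0.0493
```

```bash
python3 -c "
from h import *
np.savez('w4.npz',**{k:np.array(v) for k,v in camera_info('wrist').items()})
cv2.imwrite('pics/w4.png',grab_frame('wrist'))
info((.5618,.0168,.15),105.8)
o=get_obs();np.savez('w4o.npz',p=o['tool_pos'],q=o['tool_rot'])"
```

```text
t 8.3 p [0.6445 0.018  0.17  ] F [-0.2  0.1 -1.9] gap 0.0493 yaw_y 105.57 toolx [-7.e-04 -7.e-04 -1.e+00] j7 1.74
turn deg [-0.23 -0.05  0.03]
shift cm after turn [ 2.    2.14 -7.99]
```

View pics/w4.png

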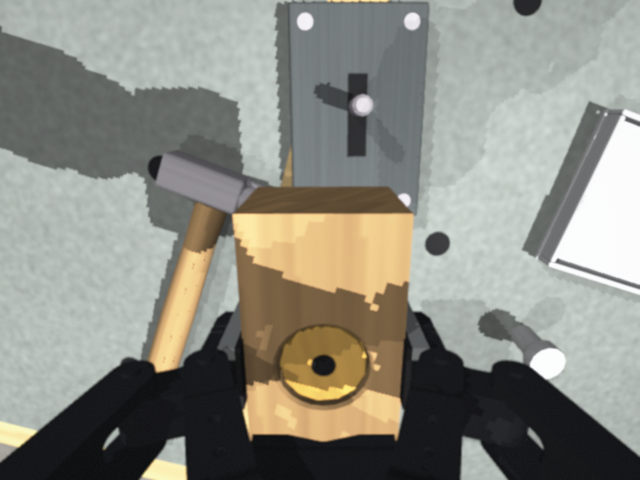

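The wrist view shows the stand ahead with its pin tip at (363,104) and screws at (305,21), (412,21), (404,201). The block and bushing in hand are unchanged (bore at (324,365)).

```bash
python3 - <<'E'
from h import *
c=dict(np.load('w4.npz'));o=np.load('w4o.npz');R=Rn.from_quat(o["q"]).as_matrix();p=o["p"]
im=cv2.imread('pics/w4.png')[94:116,350:378];g=cv2.cvtColor(im,cv2.COLOR_BGR2GRAY);m=g>150;ys,xs=np.nonzero(m);print("bright",xs.mean()+350,ys.mean()+94,xs.min()+350,xs.max()+350,ys.min()+94,ys.max()+94)
for px in((363,104),(xs.mean()+350,ys.mean()+94)):
    t=(ray(c,[px],.061)[0]-p)@R*100; print("pin tool cm",t.round(2),"corr",(t-[0,.24,0]).round(2),"world",ray(c,[px],.061)[0].round(4))
S=ray(c,[(305,21),(412,21),(404,201)],.021);d=S[1]-S[2];print(S.round(4),np.degrees(np.arctan2(d[1],d[0]))%180,np.linalg.norm(d),np.linalg.norm(S[0]-S[1]))
print("stand centre",((S[0]+S[2])/2).round(4))
E
```

```text
bright 362.99686520376173 104.56112852664577 353 373 95 114
pin tool cm [10.9   2.48 -8.11] corr [10.9   2.24 -8.11] world [0.5597 0.02   0.061 ]
pin tool cm [10.9   2.48 -8.08] corr [10.9   2.24 -8.08] world [0.5599 0.0201 0.061 ]
[[ 0.5195 -0.0265  0.021 ]
 [ 0.5011  0.0384  0.021 ]
 [ 0.6123  0.0707  0.021 ]] 16.17060541588586 0.11576928840684515 0.0674711200384724
stand centre [0.5659 0.0221 0.021 ]
```

drive_tool:
  rows:
    - [[-0.3, 0, 0], [0, 0.5, -2], 4.0]
    - [[0, 0, 0], [0, 0.6, -2], 4.0]
    - [[0, 0, 0], [0, 0.6, -2], 4.0]
    - [[0, 0, 0], [1.5, 0.5, -2.05], 4.0]
    - [[0, 0, 0], [3, 0, 0], 4.0]
    - [[0, 0, 0], [2.5, 0, 0], 4.0]
    - [[0, 0, 0], [0, 0, 0], 4.0]
    - [[0, 0, 0], [0, 0, 0], 4.0]
    - [[0, 0, 0], [0, 0, 0], 4.0]

```text
clock: 9.43
tool_pos: [0.562, 0.0183, 0.1014]
tool_rot: [-0.098, 0.7, 0.098, 0.701]
ft_force: [-0.3, 0.4, -1.8]
finger_gap: 0.0489
```

```bash
python3 -c "
from h import *
info((.5618,.0168,.0402),105.8)
P=np.load('w4o.npz');R=Rn.from_quat(P['q']).as_matrix();t=P['p']+R@[.08,.0222,-.0806];print('wrist target',t.round(4));info(t,105.8)"
```

```text
t 9.43 p [0.562  0.0183 0.1014] F [-0.3  0.4 -1.8] gap 0.0489 yaw_y 105.95 toolx [ 1.8e-03  1.0e-04 -1.0e+00] j7 1.72
turn deg [0.15 0.1  0.02]
shift cm after turn [ 6.12 -0.14 -0.06]
wrist target [0.5608 0.0177 0.09  ]
t 9.43 p [0.562  0.0183 0.1014] F [-0.3  0.4 -1.8] gap 0.0489 yaw_y 105.95 toolx [ 1.8e-03  1.0e-04 -1.0e+00] j7 1.72
turn deg [0.15 0.1  0.02]
shift cm after turn [ 1.14 -0.03 -0.14]
```

drive_tool:
  rows:
    - [[0, 0, 0], [0.5, -0.08, -0.1], 4.0]
    - [[0, 0, 0], [0.5, 0, 0], 4.0]
    - [[0, 0, 0], [0.5, 0, 0], 4.0]
    - [[0, 0, 0], [0.3, 0, 0], 4.0]
    - [[0, 0, 0], [0.3, 0, 0], 4.0]
    - [[0, 0, 0], [0.3, 0, 0], 4.0]
    - [[0, 0, 0], [0, 0, 0], 4.0]

```text
clock: 10.3
tool_pos: [0.5604, 0.0174, 0.076]
tool_rot: [-0.098, 0.7, 0.098, 0.7]
ft_force: [-0.0, 0.7, -2.0]
finger_gap: 0.0492
```

drive_tool:
  rows:
    - [[0, 0, 0], [0.4, 0, 0], 4.0]
    - [[0, 0, 0], [0.4, 0, 0], 4.0]
    - [[0, 0, 0], [0.4, 0, 0], 4.0]
    - [[0, 0, 0], [0.4, 0, 0], 4.0]
    - [[0, 0, 0], [0.4, 0, 0], 4.0]
    - [[0, 0, 0], [0, 0, 0], 4.0]

```text
clock: 11.05
tool_pos: [0.5605, 0.0174, 0.056]
tool_rot: [-0.098, 0.7, 0.098, 0.7]
ft_force: [0.3, -0.2, -3.3]
finger_gap: 0.0491
```

drive_tool:
  rows:
    - [[0, 0, 0], [0.3, 0, 0], 4.0]
    - [[0, 0, 0], [0.2, 0, 0], 4.0]
    - [[0, 0, 0], [0.2, 0, 0], 4.0]
    - [[0, 0, 0], [0.2, 0, 0], 4.0]
    - [[0, 0, 0], [0, 0, 0], 4.0]

```text
clock: 11.68
tool_pos: [0.5606, 0.0176, 0.048]
tool_rot: [-0.098, 0.7, 0.098, 0.7]
ft_force: [-3.1, -0.4, 6.3]
finger_gap: 0.0493
```

drive_tool:
  rows:
    - [[0, 0, 0], [0.2, 0, 0], 4.0]
    - [[0, 0, 0], [0.2, 0, 0], 4.0]
    - [[0, 0, 0], [0.1, 0, 0], 4.0]
    - [[0, 0, 0], [0.1, 0, 0], 4.0]
    - [[0, 0, 0], [0, 0, 0], 4.0]

```text
clock: 12.3
tool_pos: [0.5605, 0.0174, 0.0411]
tool_rot: [-0.098, 0.7, 0.098, 0.7]
ft_force: [-1.1, 0.2, -2.7]
finger_gap: 0.0486
```

drive_tool:
  rows:
    - [[0, 0, 0], [0.1, 0, 0], 4.0]
    - [[0, 0, 0], [0.05, 0, 0], 4.0]
    - [[0, 0, 0], [0, 0, 0], 4.0]

```text
clock: 12.68
tool_pos: [0.5605, 0.0174, 0.04]
tool_rot: [-0.098, 0.7, 0.098, 0.7]
ft_force: [-3.4, 1.3, 4.7]
finger_gap: 0.0494
```

drive_tool:
  rows:
    - [[0, 0, 0], [0.05, 0, 0], 4.0]
    - [[0, 0, 0], [0, 0, 0], 4.0]

```text
clock: 12.92
tool_pos: [0.5605, 0.0174, 0.04]
tool_rot: [-0.098, 0.7, 0.098, 0.7]
ft_force: [-4.5, 0.3, 10.9]
finger_gap: 0.0491
```

drive_tool:
  rows:
    - [[0, 0, 0], [0.1, 0, 0], 4.0]
    - [[0, 0, 0], [0, 0, 0], 4.0]
    - [[0, 0, 0], [0, 0, 0], 4.0]

```text
clock: 13.3
tool_pos: [0.5605, 0.0174, 0.04]
tool_rot: [-0.098, 0.7, 0.098, 0.701]
ft_force: [-8.6, 0.3, 23.5]
finger_gap: 0.049
```

drive_tool:
  rows:
    - [[0, 0, 0], [-0.2, 0, 0], 4.0]
    - [[0, 0, 0], [0, 0, 0], 7.0]
    - [[0, 0, 0], [0, 0, 0], 7.0]
    - [[0, 0, 0], [0, 0, 0], 7.0]
    - [[0, 0, 0], [0, 0, 0], 7.0]
    - [[0, 0, 0], [-0.5, 0, 0], 7.0]
    - [[0, 0, 0], [-1.5, 0, 0], 7.0]
    - [[0, 0, 0], [-4, 0, 0], 7.0]
    - [[0, 0, 0], [-5, 0, 0], 7.0]
    - [[0, 0, 0], [-4, 0, 0], 7.0]
    - [[0, 0, 0], [0, 0, 0], 7.0]
    - [[0, 0, 0], [0, 0, 0], 7.0]

```text
clock: 14.8
tool_pos: [0.5603, 0.0174, 0.1906]
tool_rot: [-0.098, 0.7, 0.098, 0.7]
ft_force: [0.4, -0.3, 0.2]
finger_gap: 0.07
```

```bash
python3 -c "
from h import *
info((.5605,.0174,.0765),105.9)
np.savez('w5.npz',**{k:np.array(v) for k,v in camera_info('wrist').items()})
cv2.imwrite('pics/w5.png',grab_frame('wrist'))
"
```

```text
t 14.8 p [0.5603 0.0174 0.1906] F [ 0.4 -0.3  0.2] gap 0.07 yaw_y 105.97 toolx [ 3.e-04  0.e+00 -1.e+00] j7 1.73
turn deg [0.07 0.02 0.  ]
shift cm after turn [ 1.141e+01 -1.000e-02  2.000e-02]
```

View pics/w5.png

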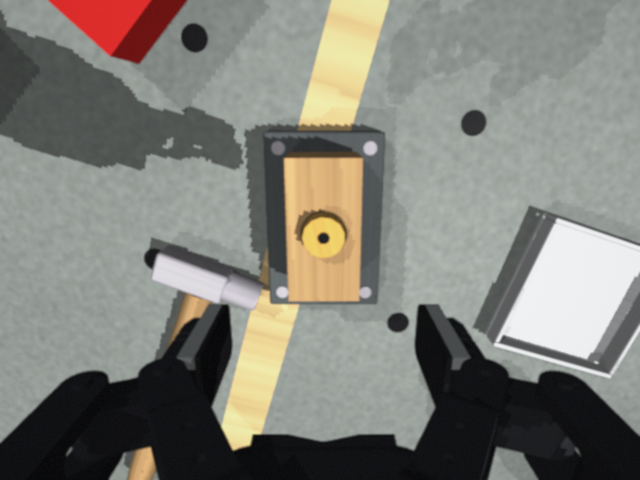

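The block is seated on the plate and aligned with it. The bushing stands proud and upright at (323,238).

```bash
python3 - <<'E'
from h import *
c=dict(np.load('w5.npz'));o=get_obs();R=Rn.from_quat(o["tool_rot"]).as_matrix();p=o["tool_pos"]
print("bush tool mm",((ray(c,[(323.5,237.5)],.075)[0]-p)@R*1000).round(1))
B=ray(c,[(285,157),(363,156),(359.5,301),(290,302)],.064);print("block",B.mean(0).round(4),((B.mean(0)-p)@R*1000).round(1),[np.linalg.norm(B[i]-B[i-1]).round(4) for i in range(4)])
T=ray(c,[(532,207),(497,345),(610,376)],.022);print("tray",T.round(4).tolist())
info((.57,.2475,.19),105.9)
E
```

```text
bush tool mm [115.    2.4   0.8]
block [0.5601 0.0206 0.064 ] [126.    3.    1.1] [np.float64(0.1008), np.float64(0.0492), np.float64(0.1006), np.float64(0.049)]
tray [[0.5079, 0.1721, 0.022], [0.6276, 0.1947, 0.022], [0.6302, 0.3089, 0.022]]
t 14.85 p [0.56   0.0174 0.19  ] F [ 0.  -0.3  0.4] gap 0.07 yaw_y 105.97 toolx [-9.e-04 -1.e-04 -1.e+00] j7 1.73
turn deg [ 0.07 -0.05 -0.01]
shift cm after turn [-0.   21.86  7.27]
```

drive_tool:
  rows:
    - [[0, 0, 0], [3, 0, 0], 5.0]
    - [[0, 0, 0], [3, 0, 0], 5.0]
    - [[0, 0, 0], [3, 0, 0], 5.0]
    - [[0, 0, 0], [1.5, 0, 0], 5.0]
    - [[0, 0, 0], [0.85, 0, 0], 5.0]
    - [[0, 0, 0], [0, 0, 0], 5.0]
    - [[0, 0, 0], [0, 0, 0], 5.0]

```text
clock: 15.72
tool_pos: [0.5611, 0.0175, 0.0776]
tool_rot: [-0.098, 0.7, 0.098, 0.701]
ft_force: [0.0, -1.1, 0.8]
finger_gap: 0.0499
```

drive_tool:
  rows:
    - [[0, 0, 0], [0, 0, 0], 2.0]
    - [[0, 0, 0], [0, 0, 0], 2.0]
    - [[0, 0, 0], [0, 0, 0], 2.0]
    - [[0, 0, 0], [0, 0, 0], 2.0]
    - [[0, 0, 0], [0, 0, 0], 2.0]
  newtons: 25

```text
clock: 16.35
tool_pos: [0.5611, 0.0174, 0.0775]
tool_rot: [-0.098, 0.7, 0.098, 0.701]
ft_force: [-1.4, -0.0, 6.2]
finger_gap: 0.0263
```

drive_tool:
  rows:
    - [[0, 0, 0], [-0.2, 0, 0], 2.0]
    - [[0, 0, 0], [-0.5, 0, 0], 2.0]
    - [[0, 0, 0], [-1, 0, 0], 2.0]
    - [[0, 0, 0], [-2, 0, 0], 2.0]
    - [[0, 0, 0], [-3, 0, 0], 2.0]
    - [[0, 0, 0], [-4.5, 0, 0], 2.0]
    - [[0, 0, 0], [0, 0, 0], 2.0]
    - [[0, 0, 0], [0, 0, 0], 2.0]

```text
clock: 17.35
tool_pos: [0.5603, 0.0174, 0.1888]
tool_rot: [-0.098, 0.7, 0.098, 0.7]
ft_force: [-0.4, -0.3, 0.0]
finger_gap: 0.0266
```

```bash
python3 -c "
from h import *
info((.57,.2475,.19),105.9)
np.savez('w6.npz',**{k:np.array(v) for k,v in camera_info('wrist').items()})
w=grab_frame('wrist');s=grab_frame('scene')
cv2.imwrite('pics/w6.png',np.hstack([cv2.resize(w[120:480,130:510],None,fx=1.05,fy=1.05),cv2.resize(s[170:300,250:390],None,fx=2.8,fy=2.908)[:378]]))
"
```

```text
t 17.35 p [0.5603 0.0174 0.1888] F [-0.4 -0.3  0. ] gap 0.0266 yaw_y 105.97 toolx [ 0.  0. -1.] j7 1.73
turn deg [ 0.07  0.   -0.  ]
shift cm after turn [-0.12 21.86  7.24]
```

View pics/w6.png

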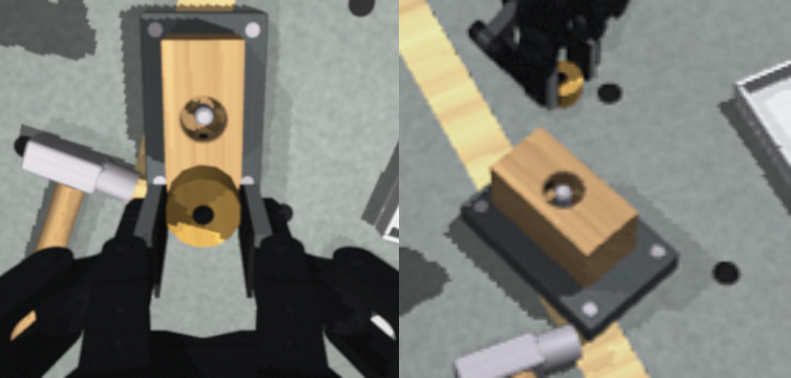

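drive_tool:
  rows:
    - [[0, 0, 0], [0, 2.7, 0.9], 2.0]
    - [[0, 0, 0], [0, 2.7, 0.9], 2.0]
    - [[0, 0, 0], [0, 2.7, 0.9], 2.0]
    - [[0, 0, 0], [0, 2.7, 0.9], 2.0]
    - [[0, 0, 0], [0, 2.8, 0.9], 2.0]
    - [[0, 0, 0], [0, 2.8, 0.9], 2.0]
    - [[0, 0, 0], [0, 2.8, 0.9], 2.0]
    - [[0, 0, 0], [0, 2.7, 0.9], 2.0]
    - [[0, 0, 0], [0, 0, 0], 2.0]
    - [[0, 0, 0], [0, 0, 0], 2.0]
    - [[0, 0, 0], [0, 0, 0], 2.0]

```text
clock: 18.82
tool_pos: [0.5696, 0.2464, 0.1885]
tool_rot: [-0.098, 0.701, 0.097, 0.7]
ft_force: [0.2, -0.5, -1.0]
finger_gap: 0.0264
```

```bash
python3 - <<'E'
from h import *
info((.57,.249,.19),105.9)
o=get_obs();p=np.array(o["tool_pos"]);R=Rn.from_quat(o["tool_rot"]).as_matrix()
a=np.linspace(0,2*np.pi,60)
def circ(r,z,b):return p+b+np.c_[r*np.cos(a),r*np.sin(a),0*a+z]
out=[]
for n,b in(("wrist",R[:,1]*.0024),("scene",np.zeros(3))):
    c=camera_info(n);im=grab_frame(n);cv2.imwrite(f"pics/raw7_{n}.png",im)
    u=proj(c,[p])[0];s=45 if n=="wrist" else 20;k=400//(2*s)
    if n=="wrist":u=proj(c,[p+[0,0,-.003]])[0]
    x0,y0=(u-s).astype(int);cr=cv2.resize(im[y0:y0+2*s,x0:x0+2*s],(400,400),interpolation=cv2.INTER_CUBIC)
    both=[cr.copy()]
    for r,z,col in((.014,-.0025,(0,255,0)),(.014,-.0165,(255,0,0)),(.004,-.0025,(0,0,255))):
        q=((proj(c,circ(r,z,b))-[x0,y0]+.5)*400/(2*s)).astype(np.int32);cv2.polylines(cr,[q.reshape(-1,1,2)],True,col,1)
    out.append(np.vstack([cv2.resize(both[0],(300,300)),cv2.resize(cr,(300,300))]))
cv2.imwrite("pics/v7.png",np.hstack(out))
E
```

```text
t 18.82 p [0.5696 0.2464 0.1885] F [ 0.2 -0.5 -1. ] gap 0.0264 yaw_y 105.88 toolx [-5.e-04 -1.e-03 -1.e+00] j7 1.35
turn deg [-0.02 -0.05  0.05]
shift cm after turn [-0.15  0.24  0.11]
```

View pics/v7.png

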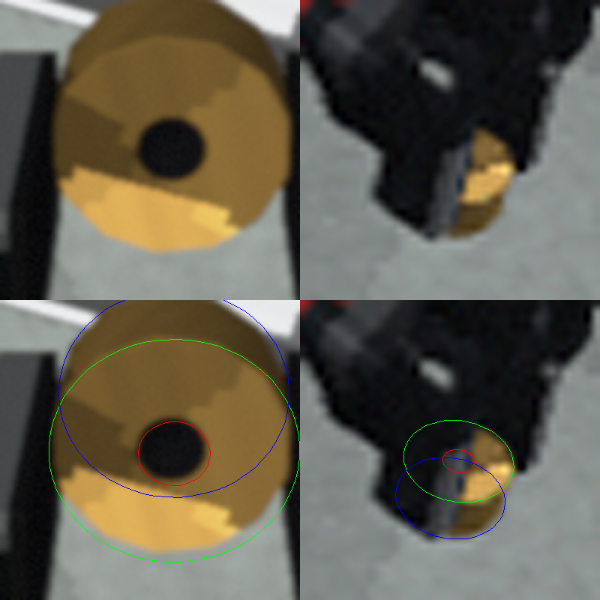

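The overlay shows the held bushing upright, matching the predicted top face and bore, with no visible tilt. Lowering into the tray.

drive_tool:
  rows:
    - [[0, 0, 0], [2, 0.2, 0.1], 2.0]
    - [[0, 0, 0], [4, 0, 0], 2.0]
    - [[0, 0, 0], [4, 0, 0], 2.0]
    - [[0, 0, 0], [3, 0, 0], 2.0]
    - [[0, 0, 0], [2, 0, 0], 2.0]
    - [[0, 0, 0], [0.7, 0, 0], 2.0]
    - [[0, 0, 0], [0, 0, 0], 2.0]
    - [[0, 0, 0], [0, 0, 0], 2.0]

```text
clock: 19.92
tool_pos: [0.5706, 0.2501, 0.0328]
tool_rot: [-0.098, 0.7, 0.098, 0.701]
ft_force: [0.6, -0.2, -0.1]
finger_gap: 0.0265
```

drive_tool:
  rows:
    - [[0, 0, 0], [0.4, 0, 0], 2.0]
    - [[0, 0, 0], [0.3, 0, 0], 2.0]
    - [[0, 0, 0], [0.2, 0, 0], 2.0]
    - [[0, 0, 0], [0.1, 0, 0], 2.0]
    - [[0, 0, 0], [0, 0, 0], 2.0]

```text
clock: 20.55
tool_pos: [0.5699, 0.25, 0.0217]
tool_rot: [-0.098, 0.7, 0.098, 0.7]
ft_force: [0.2, -0.2, -0.1]
finger_gap: 0.0262
```

drive_tool:
  rows:
    - [[0, 0, 0], [0.08, 0, 0], 2.0]
    - [[0, 0, 0], [0.05, 0, 0], 2.0]
    - [[0, 0, 0], [0, 0, 0], 2.0]

```text
clock: 20.92
tool_pos: [0.57, 0.25, 0.0207]
tool_rot: [-0.098, 0.7, 0.098, 0.7]
ft_force: [-0.9, -0.1, 2.8]
finger_gap: 0.0262
```

drive_tool:
  rows:
    - [[0, 0, 0], [0.04, 0, 0], 2.0]
    - [[0, 0, 0], [0, 0, 0], 5.5]
    - [[0, 0, 0], [0, 0, 0], 5.5]
    - [[0, 0, 0], [0, 0, 0], 5.5]
    - [[0, 0, 0], [0, 0, 0], 5.5]
    - [[0, 0, 0], [-1, 0, 0], 5.5]
    - [[0, 0, 0], [-3, 0, 0], 5.5]
    - [[0, 0, 0], [-5, 0, 0], 5.5]
    - [[0, 0, 0], [-6, 0, 0], 5.5]
    - [[0, 0, 0], [-6, 0, 0], 5.5]
    - [[0, 0, 0], [0, 0, 0], 5.5]
    - [[0, 0, 0], [0, 0, 0], 5.5]

```text
clock: 22.42
tool_pos: [0.5696, 0.2499, 0.2303]
tool_rot: [-0.098, 0.7, 0.098, 0.7]
ft_force: [-0.3, 0.3, -0.4]
finger_gap: 0.0548
```

```bash
python3 - <<'E'
from h import *
info()
w=grab_frame("wrist");s=grab_frame("scene")
a=cv2.imread("pics/scene1.png");d=cv2.absdiff(a,s).max(2)
print("scene diffs vs start: hammer",(d[285:412,265:345]>40).sum(),"screwdriver",(d[118:148,375:460]>40).sum(),"dog",(d[245:275,405:440]>40).sum())
cv2.imwrite("pics/v8.png",np.hstack([cv2.resize(w,(400,300)),cv2.resize(s[160:310,250:450],(400,300))]))
E
```

```text
t 22.43 p [0.5696 0.2499 0.2303] F [-0.3  0.3 -0.4] gap 0.0548 yaw_y 105.97 toolx [ 2.e-04  1.e-04 -1.e+00] j7 1.35
scene diffs vs start: hammer 0 screwdriver 846 dog 0
```

View pics/v8.png

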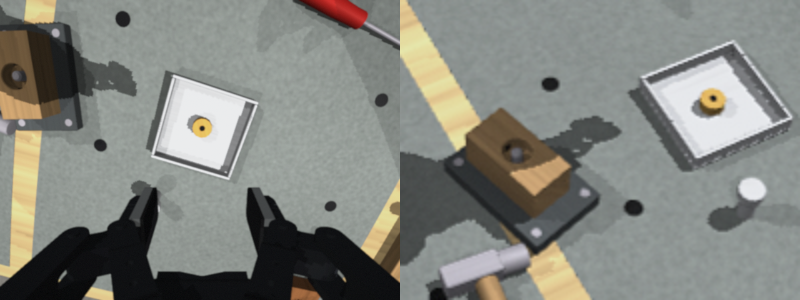

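The bushing is upright near the tray centre, and the empty block is flat on the stand with the pin inside. The hammer and dog have zero pixel change. The screwdriver patch differs, so I'll check whether that is the arm or its shadow before handing in.

```bash
python3 - <<'E'
from h import *
t=grab_frame("top");s=grab_frame("scene");w=grab_frame("wrist")
def red(im,r):
    h=cv2.cvtColor(im,cv2.COLOR_BGR2HSV)[r[0]:r[1],r[2]:r[3]];m=((h[...,0]<8)|(h[...,0]>172))&(h[...,1]>150)&(h[...,2]>50)
    y,x=np.nonzero(m);return len(x),(x.mean()+r[2]).round(1) if len(x) else None,(y.mean()+r[0]).round(1) if len(x) else None
for n,a,b,r in(("top",cv2.imread("pics/top1.png"),t,(320,360,60,190)),("scene",cv2.imread("pics/scene1.png"),s,(118,150,375,460))):print(n,red(a,r),red(b,r))
c=camera_info("wrist");print("wrist red",red(w,(0,60,400,640)))
n,x,y=red(w,(0,60,400,640))
print("partial handle world",ray(c,[(x,y)],.012).round(3),"top1 handle",ray(camera_info("top"),[(147,341)],.012).round(3))
print("handle tip/shaft joint: wrist",ray(c,[(583,40)],.01).round(3),"top1",ray(camera_info("top"),[(121,335)],.01).round(3))
E
```

```text
top (674, np.float64(146.3), np.float64(340.6)) (0, None, None)
scene (384, np.float64(399.7), np.float64(133.8)) (214, np.float64(392.8), np.float64(135.6))
wrist red (2652, np.float64(544.5), np.float64(18.1))
partial handle world [[0.376 0.379 0.012]] top1 handle [[0.371 0.359 0.012]]
handle tip/shaft joint: wrist [[0.38  0.417 0.01 ]] top1 [[0.381 0.41  0.01 ]]
```

drive_tool:
  rows:
    - [[0, 0, 0], [0, -4, 0], 5.5]
    - [[0, 0, 0], [0, -4, 0], 5.5]
    - [[0, 0, 0], [0, -4, 0], 5.5]
    - [[0, 0, 0], [0, -4, 0], 5.5]
    - [[0, 0, 0], [0, -4, 0], 5.5]
    - [[0, 0, 0], [0, -4, 0], 5.5]
    - [[0, 0, 0], [0, -4, 0], 5.5]
    - [[0, 0, 0], [0, -4, 0], 5.5]
    - [[0, 0, 0], [0, 0, 0], 5.5]
    - [[0, 0, 0], [0, 0, 0], 5.5]

```text
clock: 23.92
tool_pos: [0.6577, -0.057, 0.2293]
tool_rot: [-0.098, 0.701, 0.099, 0.7]
ft_force: [-0.1, 1.0, 0.6]
finger_gap: 0.055
```

```bash
python3 - <<'E'
from h import *
info()
t=grab_frame("top");s=grab_frame("scene")
def red(im,r):
    h=cv2.cvtColor(im,cv2.COLOR_BGR2HSV)[r[0]:r[1],r[2]:r[3]];m=((h[...,0]<8)|(h[...,0]>172))&(h[...,1]>150)&(h[...,2]>50)
    y,x=np.nonzero(m);return len(x),x.mean()+r[2] if len(x) else None,y.mean()+r[0] if len(x) else None
for n,a,b,r in(("top",cv2.imread("pics/top1.png"),t,(320,360,60,190)),("scene",cv2.imread("pics/scene1.png"),s,(118,150,375,460))):print(n,red(a,r),red(b,r))
h=cv2.cvtColor(t,cv2.COLOR_BGR2HSV);m=cv2.inRange(h,(18,120,90),(34,255,255))[205:270,180:243];y,x=np.nonzero(m)
print("bushing",len(x),ray(camera_info("top"),[(x.mean()+180,y.mean()+205)],.018).round(3))
E
```

```text
t 23.93 p [ 0.6577 -0.057   0.2293] F [-0.1  1.   0.6] gap 0.055 yaw_y 105.98 toolx [-1.4e-03  8.0e-04 -1.0e+00] j7 1.87
top (674, np.float64(146.2640949554896), np.float64(340.5949554896142)) (672, np.float64(146.24404761904762), np.float64(340.5922619047619))
scene (384, np.float64(399.65625), np.float64(133.83333333333334)) (385, np.float64(399.6545454545454), np.float64(133.9012987012987))
bushing 155 [[0.569 0.248 0.018]]
```

The screwdriver has not moved (centroid within 0.1 px); the arm had only been hiding it. Handing in.

```bash
python3 -c "
from bench import *
print(finish_job())"
```

```text
the job is handed in; nothing more can be done
None
```

The job was done as asked and handed in at about 24 s of the 72 s allowed. No verdict is reported.

- **What I did:** I lifted the small wooden block and lowered it level over the pin. I pressed it home until it stopped moving, with about 24–27 N on the stand. The bushing popped loose on the way down. I then lifted the bushing out and set it on the tray floor with about 3 N of contact.
- **Last checks:**
  - The bushing stands upright near the tray centre, at about (0.569, 0.248).
  - The empty block sits flat on the stand with the pin inside.
  - The hammer and dog show no pixel change from the start.
  - The gripper was clear of everything.
- **What disagreed:**
  - The wrist camera read about 2.4 mm off sideways, and up to 7 mm off in one picture, probably because the arm was still moving. I corrected for this using the held block.
  - The screwdriver first looked changed in the pictures, but that was the arm in front of it. After I moved away its centroid matched the start to within 0.1 px.
  - The finger gap on the 28 mm bushing read 26.3 mm. An overlay picture showed the bushing upright, so I put this down to gauge offset.

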